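# Push the plain mill roll up its rest to the stop

## Robot

A 6-joint arm with a two-finger parallel gripper is mounted at the origin on the work surface. World frame = base frame: x ahead of the robot, y to its left, z up, the work surface at z = 0. Lengths are in m, angles in rad, forces in N, time in s.
With the tool pointing down it reaches from about 0.275 to 0.85 m from the base axis. Payload 19 kg.
Tool frame: the origin (TCP) lies at the very end of the fingers, on their centre line; the grasp point (between the pads) lies 19 mm behind it; z points along the fingers, y is the line along which they close (so a half turn about z gives the same grasp; the last joint's range is limited). The gripper opens to 85 mm and grips with 20 to 120 N. Pads are 22 mm wide; open, the fingers measure 114 mm over their backs; the gripper's body (76 mm by 85 mm) begins 54 mm behind the grasp point. The pads swing forward as they close: fully open they stand 13 mm farther back than shut.
Start: joints at [1.058, 0.15, 1.437, -0, 1.554, -0.134], TCP at [0.213, 0.534, 0.231] pointing down, gripper open.
Joint ranges: [-2.8, 2.8], [-0.68, 2.1], [0.12, 2.68], [-1.39, 4.53], [0.16, 2.79], [-2.81, 2.81]. Speed limits (rad/s): [1.89, 1.89, 2.22, 3.01, 3.01, 3.01].

## Interface

Orientations are given as a unit quaternion [w, x, y, z].
In Python, from station import env gives the robot as it stands. Calls block until the motion is done:
- env.move_ptp(position, orientation): joint-space move of the TCP to a pose.
- env.move_linear(position, speed=0.15, frame=None, f_stop=None): straight line of the TCP; frame=None keeps the orientation; speed is the mean speed in m/s. With f_stop (N) it stops when the force on the tool has changed by that much, and returns True; else False.
- env.set_joints(angles): joint-space move.
- env.grip(opening, f_grip=None): opening from 0.0 (shut) to 1.0 (fully open); f_grip is the grip in N (None keeps the last); returns when the fingers have stopped.
- env.sleep(seconds).
- env.inverse_kinematics(position, orientation): joint angles nearest the present ones, or None.
- env.camera(name): name is "scene" or "top" or "wrist"; returns the picture (384x512x3 uint8, red, green, blue); there is no depth.
- env.camera_params(name): a dict with "K" (3x3 intrinsics, pixels), "dist" ([k1, k2, p1, p2, k3] as OpenCV has them; the pictures are not rectified), "cam_to_world" (4x4, takes a point from camera to world coordinates). Camera axes: x right, y down, z forward; pixel columns grow to the right and rows downward; lengths in m; the calibration is good to about 2 mm. A picture is of the moment at which its call begins: read the wrist's pose just before it. camera_params takes no time and is no camera call; for the wrist camera it gives the pose at the moment of the call.
A pose or a line that the arm cannot do raises env.PlanningError and nothing moves.
- env.hand_in(): hands the job in; it is judged then, once.
Readings, each from a call of its own:
- env.get_clock(): time.
- env.get_joint_positions(): joint angles.
- env.get_qvel(): joint speeds.
- env.get_joint_torque(): joint torques, N m.
- env.get_tool_pos(): TCP position.
- env.get_eef_rot(): TCP orientation.
- env.get_ft_force(): force on the tool from outside, world axes, zero at the start.
- env.get_moment(): the same for the moment, N m.
- env.get_grip_width(): opening from 0.0 (shut) to 1.0 (fully open).
- env.get_gripper_force(): force on a finger pad.
Only numpy, scipy, OpenCV 4.12 (cv2) and the standard library are available. Lean on these libraries where they do the work, as an engineer would, in place of code of your own. Each camera call takes 0.05 s, during which the arm holds its last target. There are 200 camera calls.

## Task

Two steel rolling-mill rolls lie at the foot of the sloping two-lane stand: with the fingertips, slowly push the plain, smooth one up its lane and over the crest until it lies at rest against the end stop, then back away from it. Keep behind it all the way so that it never runs away or rolls back; do not grip, squeeze, lift or carry it. Leave the grooved roll and everything else on the bench where it is.

Things in the scene. Friction and masses are not known exactly. Their poses are not given: they have to be found in the camera images.
- roll_plain: the plain roll: steel mill roll, smooth body 40 mm diameter x 64 mm, a 16 mm diameter journal sticking out 12 mm at each end (88 mm overall), 0.45 to 0.8 kg. Origin at its middle; y along its axis (x and z turn as it rolls). Starts across the left or right lane of the stand, against the foot lip. Rolls freely: runs back down whenever nothing holds it on the slope
- roll_grooved: the grooved roll: same outer sizes, but its body has four broad grooves around it (five 7 mm wide ridges, dark between). Origin at its middle, y along the axis. It lies at the foot of the other lane and stays there
- bed: sloping dark wooden bed of the fixed two-lane stand, 250 mm wide, 7 degrees steep. Origin: on the bed surface at the inner edge of the foot lip, midway between the lanes, 24 mm above the bench. x up the slope along the lanes, y left across them, z square to the surface. Lane middles at y = +62.5 and -62.5 mm, each lane 72 mm wide between guide strips 8 mm high
- foot (a point): inner edge of the foot lip = origin of the bed frame. The lip is aluminium, right across the bed, 6 mm high and 14 mm deep (bed x = -14 to 0 mm). A roll lying against it has its axis at bed x = 14.5, z = 20 mm. The bench in front of the lip is clear
- crest (a point): top of the slope, midway between the lanes, at bed x = 165 mm, z = 0. From here the bed dips (8 degrees downhill in the world) for 38 mm to the end stop, an aluminium plate right across, 30 mm high above the dip. A roll whose axis is past about bed x = 168 mm goes down the dip by itself and stays against the stop
- seat_left (a point): where the middle of a roll's axis is when it lies in the dip against the stop in the left (+y) lane: x = 187.6, y = 62.5, z = 14.7 mm in the bed frame
- seat_right (a point): the same in the right (-y) lane: x = 187.6, y = -62.5, z = 14.7 mm in the bed frame
- gem_jar: bystander: low blue jar, 52 mm diameter, 34 mm high, on the bench beyond the stop; origin under its middle
- brass_block: bystander: brass block 35 x 22 x 14 mm, on the bench beyond the stop; origin under its middle
- bench_block: bystander: square steel bench block 64 x 64 x 20 mm, left of the stand; origin under its middle
- ring_gauge: bystander: brass ring gauge lying flat, 44 mm outside, 28 mm inside, 16 mm high, right of the stand; origin under its middle
- hammer: bystander: hammer lying far to the right; origin under its middle
- bench_brush: bystander: bench brush lying far to the left; origin under its middle
- cup: bystander: white cup, 72 mm diameter, 75 mm high, far to the left; origin under its middle
Things that resemble listed ones, but are neither listed nor needed, are in the scene too. Leave any brown or turquoise look-alike of the roll_plain alone.

How it is judged:
On the way, in this order (a step that is already met when the one before it is completed fails the run):
1. the plain roll is on its way up the slope, on the bed (x of roll_plain in the frame of bed between 0.06 and 0.15 m and z of roll_plain in the frame of bed below 0.026 m), for 0.15 s.
2. the plain roll lies in the dip against the stop ((distance between roll_plain and seat_left below 0.008 m or distance between roll_plain and seat_right below 0.008 m)), for 0.3 s.
At the end, for the whole second after the job is handed in: the plain roll lies at rest in the dip against the end stop of its lane, its middle within 8 mm of the seat point, untouched; the grooved roll is within 10 mm and every bystander within 30 mm of where it started ((distance between roll_plain and seat_left below 0.008 m or distance between roll_plain and seat_right below 0.008 m) and linear speed of roll_plain below 0.02 m/s and contact force between the fingers and roll_plain below 0.1 N and distance of roll_grooved from where it was at the start of the episode below 0.01 m and distance of each of gem_jar, brass_block, bench_block, ring_gauge, hammer, bench_brush, cup from where it was at the start of the episode below 0.03 m).
It fails at once if the plain roll moves faster than 0.25 m/s (flicked, or let go so that it rolls back) (linear speed of roll_plain above 0.25 m/s).
It fails at once if the plain roll is lifted more than 10 mm off the bed or leaves the stand (z of roll_plain in the frame of bed above 0.03 m or x of roll_plain in the frame of bed below 0 m or x of roll_plain in the frame of bed above 0.21 m).
It fails at once if the plain roll is squeezed or pressed with more than 40 N (contact force between the fingers and roll_plain above 40 N).
It fails at once if the grooved roll is moved more than 15 mm (distance of roll_grooved from where it was at the start of the episode above 0.015 m).
It fails at once if a bystander is moved more than 30 mm (distance of any of gem_jar, brass_block, bench_block, ring_gauge, hammer, bench_brush, cup from where it was at the start of the episode above 0.03 m).
It also fails if it takes over 40 s, if anything falls off the work surface, if the arm or the gripper's body presses on something with over 40 N, if the wrist force passes 120 N, or if a joint passes its speed limit or range.

## Working session

There is one attempt and no reset: what is moved stays moved. The work goes in short steps, each a Python script; the robot and the scene stay as the last script left them, time stands still between calls to the robot, and variables do not carry over. Pictures are saved under pics/ and viewed, at most 10 in all, crops included, and the job is handed in when it is done.

```bash
ls; mkdir -p pics
python3 - <<'E'
from station import env
import cv2,numpy as np
for n in("scene","top"):
    p=env.camera_params(n); print(n,p["K"].tolist(),p["dist"],np.round(p["cam_to_world"],4).tolist())
    im=env.camera(n); cv2.imwrite(f"pics/{n}0.png",im[:,:,::-1])
print(env.get_clock(),env.get_eef_rot())
E
```

```text
pics
scene [[442.1659625602668, 0.0, 252.79603393678593], [0.0, 442.1659625602668, 185.83021211907555], [0.0, 0.0, 1.0]] [0.01366737 0.         0.         0.         0.        ] [[-0.8658, 0.4103, -0.2863, 0.9851], [0.5003, 0.7205, -0.4802, 0.704], [0.0093, -0.559, -0.8291, 1.3107], [0.0, 0.0, 0.0, 1.0]]
top [[425.2781039860637, 0.0, 264.95498442610165], [0.0, 425.2781039860637, 196.85597855961407], [0.0, 0.0, 1.0]] [0.03549814 0.         0.         0.         0.        ] [[0.0259, -0.9958, 0.0882, 0.3863], [-0.9996, -0.0252, 0.0095, -0.0013], [-0.0072, -0.0884, -0.9961, 1.7372], [0.0, 0.0, 0.0, 1.0]]
0.1 [-1.61590659e-04  1.88269043e-01  9.82117352e-01 -4.98754473e-04]
```

View pics/top0.png

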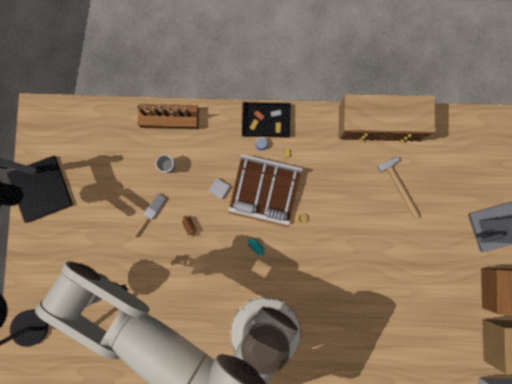

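View pics/scene0.png

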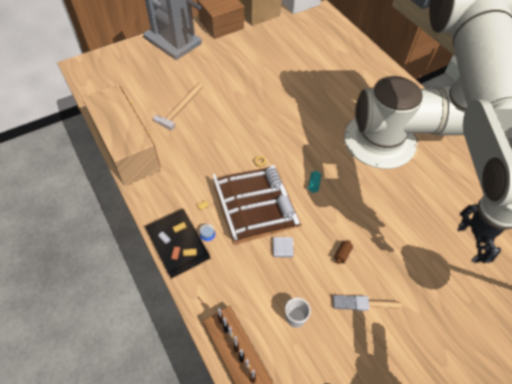

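The top view shows the stand at about (265,190). The smooth roll looks to be in the left lane at (245,208) and the grooved one in the right lane at (276,214). The turquoise look-alike is at (257,247) and the brown one at (189,225). The scene view agrees. Next I'll take closer wrist views.

```bash
cat > h.py <<'E'
from station import env
import cv2,numpy as np
from scipy.spatial.transform import Rotation as R
def ray(p,uv):
    n=cv2.undistortPoints(np.array([[uv]],float),p["K"],np.array(p["dist"]))[0,0]
    T=np.array(p["cam_to_world"]); d=T[:3,:3]@[n[0],n[1],1]
    return T[:3,3],d/np.linalg.norm(d)
def onz(p,uv,z):
    o,d=ray(p,uv); return o+d*(z-o[2])/d[2]
def tri(obs):
    A=np.zeros((3,3));b=np.zeros(3)
    for p,uv in obs:
        o,d=ray(p,uv);M=np.eye(3)-np.outer(d,d);A+=M;b+=M@o
    x=np.linalg.solve(A,b)
    return x,[np.linalg.norm((np.eye(3)-np.outer(ray(p,uv)[1],ray(p,uv)[1]))@(x-ray(p,uv)[0])) for p,uv in obs]
def proj(p,X):
    T=np.linalg.inv(np.array(p["cam_to_world"]));rv=cv2.Rodrigues(T[:3,:3])[0]
    return cv2.projectPoints(np.array(X,float).reshape(-1,3),rv,T[:3,3],p["K"],np.array(p["dist"]))[0][:,0]
def tool(yaw,pitch=0):  # yaw: heading of slope (tool x ~ heading), tool z down; pitch tilts tool z about lateral axis
    Rm=R.from_euler('z',yaw)*R.from_euler('y',pitch)*R.from_matrix([[1,0,0],[0,-1,0],[0,0,-1]])
    q=Rm.as_quat(); return [q[3],q[0],q[1],q[2]]
E
python3 - <<'E'
from h import *
import pickle
p=env.camera_params("top")
c={k:onz(p,uv,z) for k,uv,z in [("fl",(230,211),.03),("fr",(291,222),.03),("sl",(243,156),.07),("sr",(301,164),.07)]}
for k in c: print(k,c[k].round(3))
m=(c["fl"]+c["fr"])/2; s=(c["sl"]+c["sr"])/2
yaw=np.arctan2(*(s-m)[1::-1]); print("yaw",yaw)
h=np.array([np.cos(yaw),np.sin(yaw),0])
out=[]
for i,(dx,z) in enumerate([(-0.03,.33),(.06,.33)]):
    P=m+h*dx;P[2]=z
    env.move_ptp(P.tolist(),tool(yaw))
    q=env.camera_params("wrist");im=env.camera("wrist")
    print(np.round(q["cam_to_world"],3).tolist(),env.get_tool_pos(),env.get_clock())
    cv2.imwrite(f"pics/w{i}.png",im[:,:,::-1]); out.append(q)
pickle.dump(out,open("w.pkl","wb"))
E
```

```text
fl [0.477 0.154 0.03 ]
fr [ 0.439 -0.092  0.03 ]
sl [0.694 0.106 0.07 ]
sr [ 0.668 -0.125  0.07 ]
yaw -0.17878109940624193
[[-0.176, -0.951, -0.255, 0.493], [-0.984, 0.169, 0.047, 0.025], [-0.001, 0.259, -0.966, 0.473], [0.0, 0.0, 0.0, 1.0]] [0.42840183 0.03682312 0.32983986] 2.1417
[[-0.176, -0.95, -0.257, 0.582], [-0.984, 0.17, 0.047, 0.008], [-0.001, 0.261, -0.965, 0.472], [0.0, 0.0, 0.0, 1.0]] [0.51683056 0.02070223 0.3296194 ] 2.6417
```

View pics/w0.png

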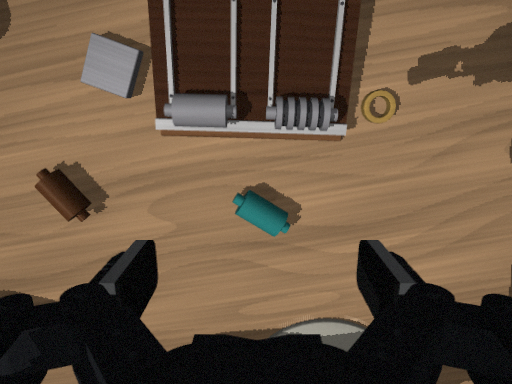

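View pics/w1.png

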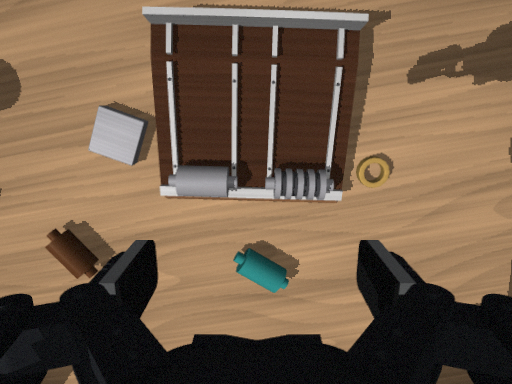

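The wrist views settle it: the plain roll is in the left lane at w0 (202,109) / w1 (204,181). The grooved one is in the right lane at (303,113) / (300,184). The lip runs from about (156,125) to (347,130) in w0 and (161,192) to (342,197) in w1.

```bash
cat > meas.py <<'E'
from h import *
import pickle
w=pickle.load(open("w.pkl","rb")); L=[];Rr=[];B=[]
for i,(v0,v1) in enumerate([(118,142),(184,206)]):
    im=cv2.imread(f"pics/w{i}.png").astype(int); mn=im.min(2)
    m=np.zeros(mn.shape,np.uint8); m[v0:v1,150:352]=(mn[v0:v1,150:352]>165)
    n,lab,st,_=cv2.connectedComponentsWithStats(m); m=(lab==1+st[1:,4].argmax())
    us=np.where(m.any(0))[0]; ul,ur=us.min(),us.max()
    bot=np.array([np.where(m[:,u])[0].max()+.5 for u in us]); 
    sel=(us>ul+6)&(us<ur-6); f=np.polyfit(us[sel],bot[sel],1); e=bot[sel]-np.polyval(f,us[sel])
    k=abs(e)<1.2; f=np.polyfit(us[sel][k],bot[sel][k],1)
    print(i,ul,ur,f,k.mean())
    L.append((w[i],(ul-.5,np.polyval(f,ul-.5)))); Rr.append((w[i],(ur+.5,np.polyval(f,ur+.5))))
    # roll body: grey, smooth
    g=(abs(im[:,:,0]-im[:,:,2])<14)&(mn>60)&(mn<165); z=np.zeros(mn.shape,np.uint8)
    a,b=(88,124) if i==0 else (160,192)
    z[a-4:b+8,160:240]=g[a-4:b+8,160:240]
    z=cv2.morphologyEx(z,cv2.MORPH_OPEN,np.ones((15,15)))
    x,y,ww,hh=cv2.boundingRect(z); print("roll",x,y,ww,hh); B.append((w[i],(x+ww/2-.5,y+hh/2-.5)))
for nme,o in(("lipL",L),("lipR",Rr),("roll",B)):
    X,r=tri(o);print(nme,X.round(4),np.round(r,4))
l=tri(L)[0];r=tri(Rr)[0];print("width",np.linalg.norm(l-r))
d=(l-r);yaw=np.arctan2(-d[0],d[1]);print("yaw",yaw)
# fixed height
l=[onz(*o,.0283) for o in L]; r=[onz(*o,.0283) for o in Rr]; print(np.round(l,4),np.round(r,4))
print([np.linalg.norm(a-b).round(4) for a,b in zip(l,r)])
l=np.mean(l,0);r=np.mean(r,0);d=l-r;yaw=np.arctan2(-d[0],d[1])
h=np.array([np.cos(yaw),np.sin(yaw),0]);y=np.array([-h[1],h[0],0])
t=np.deg2rad(7);xb=np.cos(t)*h+[0,0,np.sin(t)];zb=-np.sin(t)*h+[0,0,np.cos(t)]
O=(l+r)/2+.014*xb-.006*zb; print("yaw",yaw,"O",O)
T=np.eye(4);T[:3,:3]=np.c_[xb,y,zb];T[:3,3]=O;np.save("bed.npy",T)
im=cv2.imread("pics/w1.png")
for X in [(0,-.125,.006),(0,.125,.006),(-.014,.125,.006),(-.014,-.125,.006),(.165,.0985,.008),(.165,.0265,.008),(.0145,.0625,.040),(.0145,.0625,.02),(.0145,-.0625,.04),(.0145,.0305,.02),(.0145,.0945,.02),(.2026,.125,.03-.009),(.2026,-.125,.021)]:
    u=proj(w[1],T[:3,:3]@X+O)[0];cv2.circle(im,tuple(np.round(u).astype(int)),2,(0,255,0),-1)
cv2.imwrite("pics/chk.png",cv2.resize(im[0:300,100:400],None,fx=2,fy=2))
print("seat",T[:3,:3]@[.1876,.0625,.0147]+O,"roll",T[:3,:3]@[.0145,.0625,.02]+O)
E
python3 meas.py
```

```text
0 156 345 [2.98184019e-02 1.23661172e+02] 1.0
roll 171 95 55 33
1 228 273 [1.09970674e-02 1.94682735e+02] 1.0
roll 177 167 51 16
lipL [0.5039 0.0651 0.2558] [0.0308 0.0308]
lipR [ 0.4895 -0.0081  0.2586] [0.032 0.032]
roll [ 0.4924  0.1069 -0.0021] [0.0012 0.0012]
width 0.07463940530648862
yaw -0.19474641417615254
[[0.4809 0.1627 0.0283]
 [0.4605 0.0718 0.0283]] [[ 0.4297 -0.0824  0.0283]
 [ 0.4486  0.0094  0.0283]]
[np.float64(0.2504), np.float64(0.0635)]
yaw -0.20249135388848022 O [0.46926316 0.037453   0.02405089]
seat [0.66247497 0.06158923 0.06150401] roll [0.49354284 0.09627186 0.04566892]
```

View pics/chk.png

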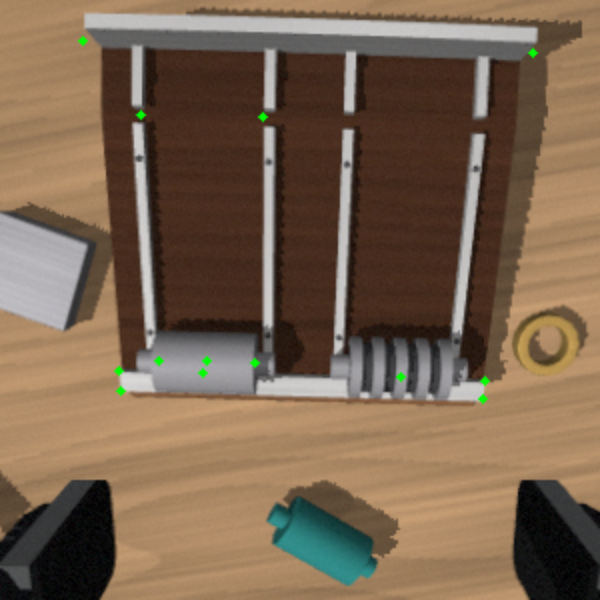

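w1's lip mask broke where the rolls overlap the lip. I'll take the union of the pieces instead.

```bash
sed -i 's/m=(lab==1+st\[1:,4\].argmax())/m=np.isin(lab,1+np.where(st[1:,4]>25)[0])/; s/(us<ur-6); f=/(us<ur-6); q=np.median(bot[sel]-.028*us[sel]); sel\&=abs(bot-.028*us-q)<2; f=/; s/"pics\/chk/"pics\/chk2/; s/z\[a-4:b+8,160:240\]=g\[a-4:b+8,160:240\]/z[a-8:b+14,160:240]=g[a-8:b+14,160:240]/' meas.py; python3 meas.py
```

```text
0 156 345 [2.98184019e-02 1.23661172e+02] 1.0
roll 171 95 55 33
1 160 341 [2.54661320e-02 1.91017793e+02] 1.0
roll 177 167 51 16
lipL [0.4811 0.1616 0.0335] [0.0004 0.0004]
lipR [ 0.4299 -0.0822  0.0304] [0.0003 0.0003]
roll [ 0.4924  0.1069 -0.0021] [0.0012 0.0012]
width 0.24908696818611797
yaw -0.20713024379628303
[[0.4809 0.1627 0.0283]
 [0.48   0.1638 0.0283]] [[ 0.4297 -0.0824  0.0283]
 [ 0.4291 -0.0829  0.0283]]
[np.float64(0.2504), np.float64(0.2519)]
yaw -0.2047181570252332 O [0.46925839 0.03735671 0.02405089]
seat [0.66252348 0.06106263 0.06150401] roll [0.49366899 0.09612135 0.04566892]
```

View pics/chk2.png

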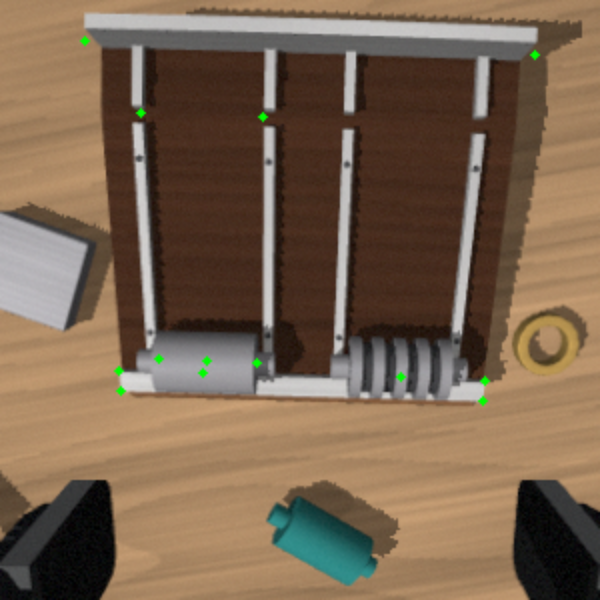

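The two views agree: the lip is 249 mm wide, its top is at 30–33 mm (30 expected), and the bed-frame overlay lands on the picture. I'll approach behind the roll with the tool square to the bed and the fingers part open, which gives two contact points inside the 64 mm body.

```bash
cat >> h.py <<'E'
T=np.load("bed.npy") if __import__("os").path.exists("bed.npy") else np.eye(4)
def W(x,y,z): return (T[:3,:3]@[x,y,z]+T[:3,3]).tolist()
def Bd(p): return np.round((T[:3,:3].T@(np.array(p)-T[:3,3]))*1000,1)
QB=(lambda q:[q[3],q[0],q[1],q[2]])(R.from_matrix(T[:3,:3]@np.diag([1,-1,-1])).as_quat())
def st(s=""): print(s,"t",env.get_clock(),"tcp_bed",Bd(env.get_tool_pos()),"F",np.round(env.get_ft_force(),2),flush=True)
E
python3 - <<'E'
from h import *
env.move_ptp(W(-.045,.0625,.13),QB); env.grip(.3); print(env.get_grip_width())
env.move_linear(W(-.045,.0625,.010),speed=.1); st("down")
print(env.move_linear(W(-.025,.0625,.010),speed=.05,f_stop=8)); st("near")
cv2.imwrite("pics/n.png",env.camera("wrist")[:,:,::-1])
E
```

```text
0.3000376056008965
down t 5.4917 tcp_bed [-44.6  62.6  10.5] F [0.54 0.71 0.32]
False
near t 6.0417 tcp_bed [-25.   62.4   9.8] F [ 0.09 -0.55  0.35]
```

View pics/n.png

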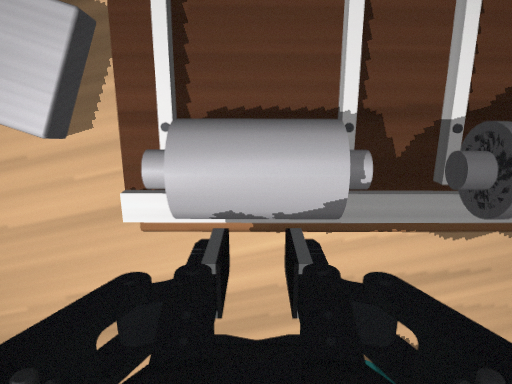

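The fingertips at (220,240) and (297,240) are centred just behind the plain roll (body 166–350, row 170) with nothing touching yet. Now I'll push slowly.

Run:
```python
from h import *
print(env.move_linear(W(.07,.0625,.010),speed=.03,f_stop=12)); st("mid")
print(env.move_linear(W(.115,.0625,.010),speed=.025,f_stop=12)); st("up")
cv2.imwrite("pics/u.png",env.camera("wrist")[:,:,::-1])
```

```text
False
mid t 9.4083 tcp_bed [70.  62.5 10. ] F [-3.    0.04  1.79]
False
up t 11.3583 tcp_bed [115.   62.5  10. ] F [-1.57 -0.02  1.1 ]
```

View pics/u.png

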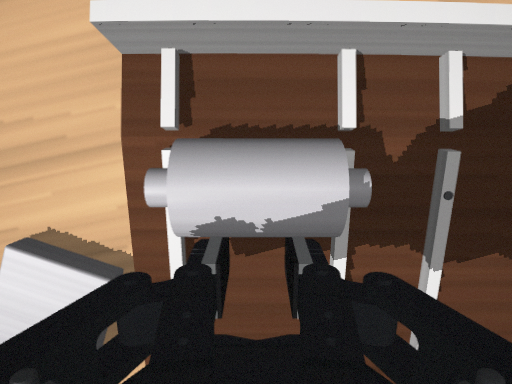

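The roll (row 188) is square in its lane just below the crest, with both fingertips behind it. I'll take it over the crest slowly in small steps, then back away.

Run:
```python
from h import *
for x in (.130,.137,.143,.148):
    s=env.move_linear(W(x,.0625,.010),speed=.015,f_stop=8); st(s)
    f=np.array(env.get_ft_force())@T[:3,0]
    if s or (x>.135 and f>-.5): break
env.sleep(.4); st("rest")
cv2.imwrite("pics/d.png",env.camera("wrist")[:,:,::-1])
```

```text
False t 12.5583 tcp_bed [130.   62.5  10. ] F [-0.57  0.5  -1.1 ]
False t 13.175 tcp_bed [137.1  62.5   9.9] F [-0.25  0.03  0.04]
rest t 13.575 tcp_bed [137.   62.5  10. ] F [-0.67  0.37 -0.04]
```

View pics/d.png

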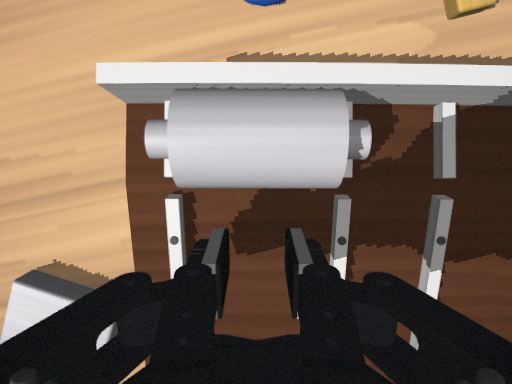

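The roll (centre about (258,138)) has gone into the dip and lies parallel against the stop, about 45 px clear of the fingers. I'll back away, check and hand in.

Run:
```python
from h import *
env.move_linear(W(.09,.0625,.010),speed=.08)
env.move_linear(W(.08,.0625,.13),speed=.12); env.sleep(.3); st()
p=env.camera_params("wrist"); im=env.camera("wrist")[:,:,::-1].copy()
u=proj(p,[W(.1876,.0625,.0147),W(.1876,.0305,.0147),W(.1876,.0945,.0147),W(.1876,.0185,.0147),W(.1876,.1065,.0147)])
for a in u: cv2.circle(im,tuple(np.round(a).astype(int)),2,(0,255,0),-1)
cv2.imwrite("pics/e.png",im)
```

```text
t 15.8083 tcp_bed [ 79.9  62.5 129.7] F [0.1  0.48 0.49]
```

View pics/e.png

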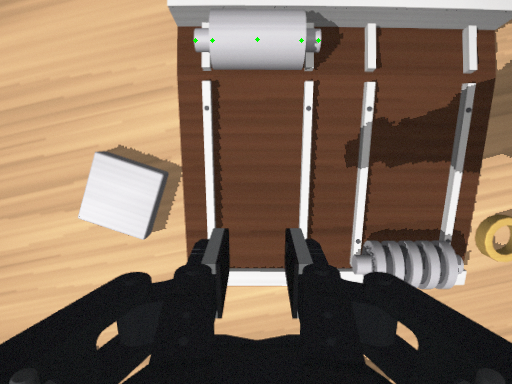

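The predicted seat points (257,40) fall on the middle of the roll and its journals. The grooved roll (412,265) is still at the foot.

```bash
python3 -c "
from station import env
print(env.hand_in())"
```

```text
the job is handed in; nothing more can be done
None
```

The plain roll lies at rest in the dip against the end stop of the left lane, the gripper is clear of it, and the job was handed in at about 16 s; the grooved roll was still at the foot of its lane in the last picture.

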